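Fetch the bearing from under the bench riser with the reacher

ROBOT

A 6-joint arm with a two-finger parallel gripper is mounted at the origin on the work surface. World frame = base frame: x ahead of the robot, y to its left, z up, the work surface at z = 0. Lengths are in mm, angles in rad, forces in N, time in s.
With the tool pointing down it reaches from about 400 to 925 mm from the base axis. Payload 12.5 kg.
Tool frame: the origin (TCP) lies at the very end of the fingers, on their centre line; the grasp point (between the pads) lies 19 mm behind it; z points along the fingers, y is the direction in which the jaws open and shut (so a half turn about z gives the same grasp; the last joint's range is limited). The gripper opens to 95 mm and grips with 3 to 60 N. Pads are 20 mm wide; open, the fingers measure 119 mm over their backs; the gripper's body (75 mm by 180 mm) begins 59 mm behind the grasp point.
Start: joints at [1.06, 0.491, 1.559, -0, 1.092, -0.106], TCP at [246.134, 574.516, 182.261] pointing down, gripper open.
Joint ranges: [-3.1, 3.1], [-0.84, 2.19], [0.05, 2.79], [-1.13, 4.28], [0.06, 2.93], [-2.69, 2.69]. Speed limits (rad/s): [2.22, 2.22, 2.79, 3.14, 3.14, 3.14].

INTERFACE

Orientations are given as [roll, pitch, yaw] about the fixed x, y, z axes, in that order (R = Rz(yaw) Ry(pitch) Rx(roll)).
In Python, from cell import env gives the robot as it stands. The module is installed in compiled form; this text tells all that it offers.
- The arm moves only by the tool arm_command, never from a script. Its argument "deltas" is a list that holds one entry, the list of rows, each a list of 5 numbers: the closure, from 0 (fully open) to 1 (shut), then the shift along the world's x, y, z as a fraction of full scale, then the turn about the world's z as a fraction of full scale. In form: [[[grip, dx, dy, dz, twist], ...]]. A call has 1 to 12 rows; each row shifts and turns the pose as measured when the row begins; what a row does not reach is not made up. Full scale, the value 1, is 100 mm for a shift and pi/4 rad for a turn. A row lasts 1/12 s, in which the tool goes at most 41.7 mm and 7.16 degrees, less where a joint would pass 70% of its speed; a pose out of reach is approached as far as the arm can. A call with a number of a shift or a turn outside -1 to 1 is refused whole. A call with a gripper value outside its range is refused whole. The fingers move at their own pace and stop on an object; the grip force is fixed at half the most. Time passes only in rows, so rows that do not move let the fingers close. It gives the time, the measured TCP pose, the force and the opening at its end, in the units of the state.
- env.state(): the state, without advancing time (a new reading comes with each control period).
- env.read_camera(name): name is "side" or "top"; returns a dict with "frame" (480x640x3 uint8, red, green, blue), "fx", "fy", "cx", "cy" (pixels), "k1" (the pictures are not rectified: a ray, as slopes to the right and down, at radius r is drawn at 1 + k1 r^2 times it, then the intrinsics apply), "R" (3x3) and "t" (3): a world point X has camera coordinates R X + t. Camera axes: x right, y down, z forward; pixel columns grow to the right and rows downward; lengths in mm; the calibration is good to about 2 mm. A picture is of the moment at which its call begins. There is no depth.
- env.job_done(): hands the job in, once; it reports no verdict.
The state is a dict: "t": time; "joints": joint angles; "qvel": joint speeds; "tau": joint torques, N m; "eef_pos": TCP position; "tcp_rot": TCP orientation; "ft_force": force on the tool from outside, world axes, zero at the start; "moment": the same for the moment, N m; "opening": opening from 0.0 (shut) to 1.0 (fully open).
Only numpy, scipy, OpenCV 4.12 (cv2) and the standard library are available. Lean on these libraries where they do the work, as an engineer would, in place of code of your own. Each camera call takes 0.05 s, during which the arm holds its last target.

TASK

A ball bearing has rolled under the low slatted riser on the workshop bench. Take the reacher by its handle, slide its open jaws under the riser around the bearing, squeeze the trigger to grip it and draw it completely out through the side it went in by, the one facing the reacher; then let go, leaving bearing and opened reacher lying flat on the bench. Do not touch the bearing with the gripper and leave the steel offcut under the riser where it is.

Things in the scene. Friction and masses are not known exactly. Their poses are not given: they have to be found in the camera images.
- reacher_grip (a point): Grip centre, 26 mm up, of a loose pick-up reacher (0.37 m, 0.34 kg) lying on the bench; it slides along it. x runs along the shaft to the jaws, y from handle to trigger, z up. Pinch it from above across y: black handle bar, 120 mm long, flat face at y = -29 mm; grey trigger plate, 70 mm long, flat face at y = +29 mm (58 mm wide, both 46 mm high). Pinched to 54 mm it is held, jaws still open.
- reacher_jaws (a point): The point between the open jaws where the bearing should be: 285 mm ahead of the grip centre, 15 mm up, same axes. Two dark pads, x -30 to +25 mm, 4 to 26 mm above the bench, 70 mm apart inside and 84 mm outside, swing shut together as the trigger is squeezed. A gripper that stays put while squeezing shifts the whole tool by half the trigger travel towards its +y.
- trigger (a joint): Travel of the reacher's trigger towards the handle, m: 0 let go (sprung out, jaws open), 0.018 fully squeezed (jaws nearly shut). The spring needs 5 N to start, 10 N at full travel. On the bearing it stops at about 0.007 (near the jaw tips) to 0.016 (deep in); a squeeze of 20 to 30 N grips it well.
- bearing_center (a point): Centre of the ball bearing: a flat round steel part with a dark seal and bore, 44 mm in diameter, 18 mm high, about 0.13 kg, lying flat on the bench under the riser, 50 to 100 mm inside its mouth.
- riser_mouth (a point): Middle of the riser's open front edge, at bench height; y points out of the mouth towards the reacher, x along the edge, z up. The riser is a fixed low dark steel grille stand of thin slats, 360 mm wide (x), 200 mm deep (towards -y), 62 mm free below, top at 68 mm, with 16 mm square legs at its four corners.
- offcut: Bystander: a solid square steel bar offcut, 24 x 60 x 24 mm (x, y, z), lying under the riser 100 mm or more to one side of the bearing; origin at the centre of its underside.
Mind the look-alikes: they are no part of the job. Of the things that look like the part that bears bearing_center, the smallest one is meant.

How it is judged (in metres and radians):
On the way, in this order (a step that is already met when the one before it is completed fails the run):
1. the reacher's jaws are squeezed shut on the bearing while it is under the riser (y of bearing_center in the frame of riser_mouth below -0.01 m and x of bearing_center in the frame of reacher_jaws between -0.045 and 0.04 m and value of joint trigger above 0.005 m and contact force between reacher and bearing above 1 N), for 0.2 s.
2. the bearing is drawn out through the mouth, still gripped by the jaws (y of bearing_center in the frame of riser_mouth above 0 m and x of bearing_center in the frame of reacher_jaws between -0.045 and 0.04 m and value of joint trigger above 0.005 m and contact force between reacher and bearing above 1 N), for 0.1 s.
At the end, for the whole second after the job is handed in: The bearing lies flat and still on the bench with its centre 20 mm or more outside the riser's mouth; the reacher lies flat (within 10 degrees) and still on the bench with its trigger let go (within 3 mm) (y of bearing_center in the frame of riser_mouth above 0.02 m and height (world z) of bearing_center below 0.015 m and angle between each of bearing_center, reacher_grip's own z axis and vertical below 0.17 rad and linear speed of each of bearing, reacher below 0.02 m/s and value of joint trigger below 0.003 m and height (world z) of reacher_grip below 0.034 m); the robot touches nothing.
It fails at once if the gripper's fingers touch the bearing (contact force between the fingers and bearing above 0.5 N).
It fails at once if the offcut is moved more than 20 mm (distance of offcut from where it was at the start of the episode above 0.02 m).
It also fails if it takes over 48 s, if anything falls off the work surface, if the arm or the gripper's body presses on something with over 40 N, if the wrist force passes 120 N, or if a joint passes its speed limit or range.

## Working session

There is one attempt and no reset: what is moved stays moved. The work goes in short steps, Python scripts to look and compute and a tool call to move; the robot and the scene stay as the last step left them, time stands still between calls to the robot, and variables do not carry over. Pictures are saved under pics/ and viewed, and the job is handed in when it is done.

Besides the shell and the picture viewer there is one more tool, called as name(argument=value, ...) on one line, values as JSON. arm_command: Moves the arm, as the interface text tells. Its arguments: {"type":"object","properties":{"deltas":{"type":"array","items":{"type":"array","items":{"type":"array","items":{"type":"number","minimum":-1,"maximum":1}}}}},"required":["deltas"]}

```bash
mkdir -p pics; cat > h.py <<'E'
import numpy as np, cv2
from cell import env
def ray(c,u,v):
    x=(u-c["cx"])/c["fx"]; y=(v-c["cy"])/c["fy"]
    xd,yd=x,y
    for _ in range(30):
        f=1+c["k1"]*(x*x+y*y); x,y=xd/f,yd/f
    R=np.array(c["R"]);t=np.array(c["t"])
    return -R.T@t, R.T@np.array([x,y,1.])
def onz(c,u,v,z):
    o,d=ray(c,u,v); return (o+d*(z-o[2])/d[2])
def proj(c,X):
    p=np.array(c["R"])@np.array(X,float)+np.array(c["t"]); x,y=p[0]/p[2],p[1]/p[2]
    f=1+c["k1"]*(x*x+y*y); return np.array([c["fx"]*x*f+c["cx"],c["fy"]*y*f+c["cy"]])
def shot(n,name):
    c=env.read_camera(n); np.savez("pics/"+name,**c); cv2.imwrite(f"pics/{name}.png",c["frame"][:,:,::-1]); return c
def load(name): return {k:(v if v.ndim else float(v)) for k,v in np.load(f"pics/{name}.npz").items()}
E
python3 - <<'E'
from h import *
for n in("top","side"):
    c=shot(n,n+"0"); print(n,c["fx"],c["k1"],-np.array(c["R"]).T@c["t"])
print(env.state())
E
```

```text
top 438.99096558712307 0.0027973449268935582 [469.74450899  69.79683847 782.71096915]
side 520.6415225069243 -0.14561261236538217 [ 203.50626033 -467.80651401  739.07524024]
{'t': 0.1, 'joints': array([ 1.06043819e+00,  4.91488300e-01,  1.55940599e+00, -7.76780044e-06,
        1.09172187e+00, -1.05590931e-01]), 'qvel': array([-1.34507896e-03, -1.31160528e-03,  7.40804121e-05, -9.24892007e-04,
        1.55304177e-03, -6.70057372e-04]), 'tau': array([ 1.04130861e-03, -6.13622618e+01, -2.58607489e+01,  6.93594664e-02,
        4.70434665e-02, -1.10449944e-04]), 'eef_pos': array([245.97475137, 574.27607933, 181.72100859]), 'tcp_rot': array([-3.14057412e+00, -1.01020872e-04,  2.73682898e+00]), 'ft_force': array([1.11594874, 0.20807896, 0.07288597]), 'moment': array([-0.06694855,  0.00590298,  0.03284436]), 'opening': 0.9987358506799533}
```

View pics/top0.png

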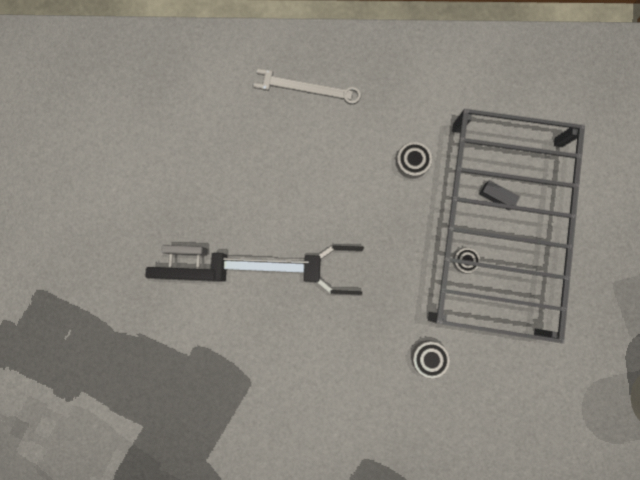

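View pics/side0.png

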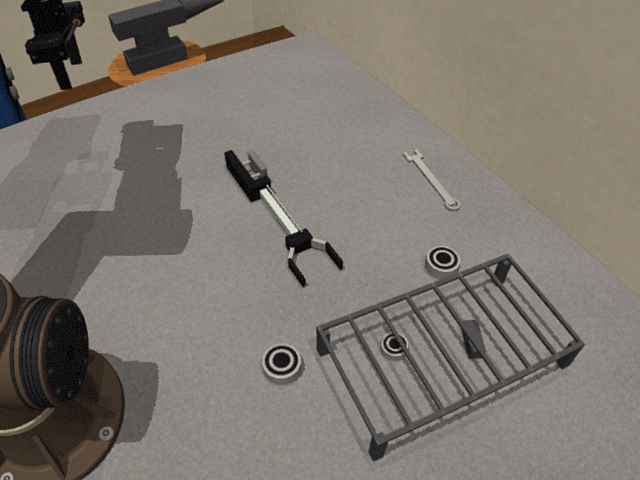

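```bash
python3 - <<'E'
from h import *
t=load("top0");s=load("side0")
for n,p,z in [("bear",(466.5,260),18),("b1",(414,159),18),("b2",(431,359),18),("riser c",(466,110),68),("c2",(583,126),68),("c3",(563,341),68),("c4",(432,320),68),
 ("jawT1",(334,247),26),("jawT2",(363,247),26),("jawB1",(331,291),26),("jawB2",(361,292),26),("handleL",(146,268),49),("handleR",(225,267),49),("trigL",(163,246),49),("trigR",(203,245),49),("offc",(499,194),24)]:
    print(n,onz(t,*p,z).round(1))
for n,p,z in [("bear",(395,344),18),("b1",(442,258),18),("b2",(281,359),18)]: print("side",n,onz(s,*p,z).round(1))
f=cv2.resize(t["frame"][230:310,130:380],None,fx=3.2,fy=3.2,interpolation=cv2.INTER_CUBIC); cv2.imwrite("pics/z1.png",f[:,:,::-1])
f=cv2.resize(t["frame"][100:380,380:600],None,fx=2.1,fy=2.1,interpolation=cv2.INTER_CUBIC); cv2.imwrite("pics/z2.png",f[:,:,::-1])
E
```

```text
bear [ 525.8 -168.2   18. ]
b1 [703.3 -77.   18. ]
b2 [ 356.2 -107.2   18. ]
riser c [ 774.1 -153.7   68. ]
c2 [ 749.8 -345.9   68. ]
c3 [ 398.  -302.6   68. ]
c4 [424.7 -97.2  68. ]
jawT1 [541.8  61.5  26. ]
jawT2 [543.1  11.4  26. ]
jawB1 [466.   64.8  26. ]
jawB2 [465.7  13.6  26. ]
handleL [496.  377.5  49. ]
handleR [501.2 243.8  49. ]
trigL [534. 351.  49.]
trigR [537.4 283.   49. ]
offc [ 641.9 -223.4   24. ]
side bear [ 526.4 -168.4   18. ]
side b1 [705.9 -68.9  18. ]
side b2 [358.5 -99.   18. ]
```

View pics/z1.png

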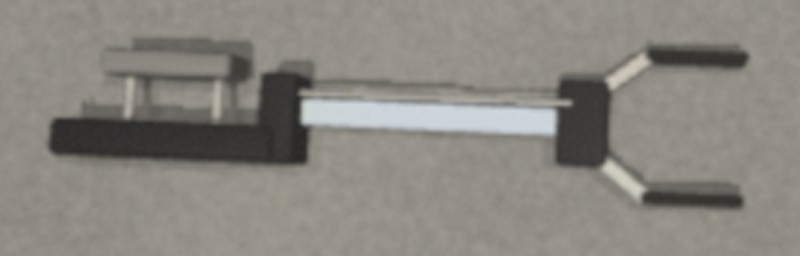

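View pics/z2.png

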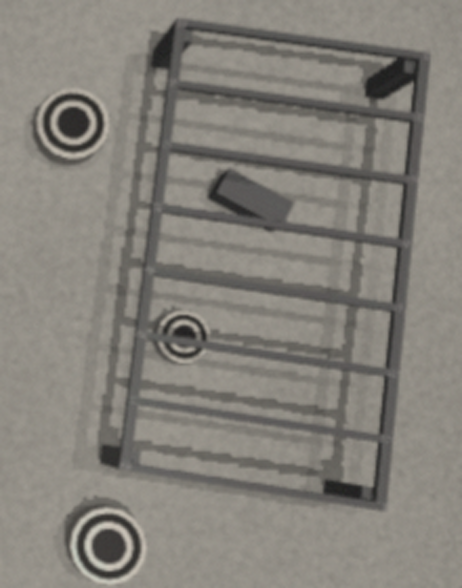

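```bash
python3 - <<'E'
from h import *
t=load("top0")
g=t["frame"].astype(int); m=(g.max(2)<60).astype(np.uint8)
n,l,st,ce=cv2.connectedComponentsWithStats(m)
for i in range(1,n):
    x,y,w,h,a=st[i]
    if a>60 and 130<x<370 and 230<y<310:
        ys,xs=np.where(l==i); print(st[i],ce[i].round(1),[round(float(v),1) for v in cv2.minAreaRect(np.c_[xs,ys].astype(np.float32))[1]], onz(t,*ce[i],26).round(1),onz(t,*ce[i],49).round(1))
        v=cv2.fitLine(np.c_[xs,ys].astype(np.float32),cv2.DIST_L2,0,.01,.01).ravel();p=onz(t,v[2],v[3],30);q=onz(t,v[2]+v[0]*20,v[3]+v[1]*20,30)-p;print("   dir",np.degrees(np.arctan2(q[1],q[0])))
m=((g.min(2)>175)).astype(np.uint8); m[:250]=0;m[275:]=0;m[:,:220]=0;m[:,306:]=0
ys,xs=np.where(m); v=cv2.fitLine(np.c_[xs,ys].astype(np.float32),cv2.DIST_L2,0,.01,.01).ravel();p=onz(t,v[2],v[3],30);q=onz(t,v[2]+v[0]*20,v[3]+v[1]*20,30)-p;print(p,"shaft dir",np.degrees(np.arctan2(q[1],q[0])))
for col in (160,180,200): print(col,[int(v) for v in g[236:286,col].mean(1)])
for u,v,z in [(180,277,49),(180,244.5,49)]: print(onz(t,u,v,z))
E
```

```text
[334 246  29   4  88] [347.5 247.7] [28.0, 3.0] [541.2  38.1  26. ] [539.  39.  49.]
   dir -91.13334956412783
[ 146  253   81   28 1025] [191.5 271.2] [27.0, 80.0] [493.4 307.3  26. ] [492.7 300.   49. ]
   dir -83.86462156729462
[505.2128933  181.13046913  30.        ] shaft dir -90.93169719884612
160 [135, 136, 137, 141, 138, 135, 134, 137, 139, 139, 140, 141, 140, 138, 138, 139, 142, 145, 145, 143, 142, 141, 141, 142, 142, 139, 125, 104, 101, 100, 89, 59, 45, 46, 50, 51, 49, 48, 49, 52, 48, 49, 65, 98, 118, 124, 131, 137, 137, 136]
180 [137, 137, 141, 142, 141, 128, 102, 102, 96, 98, 117, 130, 134, 135, 136, 134, 124, 100, 91, 114, 123, 129, 137, 139, 141, 139, 127, 104, 98, 99, 101, 88, 55, 50, 48, 48, 52, 52, 50, 52, 52, 51, 49, 73, 106, 124, 130, 137, 142, 142]
200 [140, 142, 142, 142, 139, 137, 124, 104, 102, 98, 99, 115, 125, 126, 128, 128, 124, 108, 85, 92, 110, 119, 125, 126, 125, 128, 127, 120, 105, 101, 99, 97, 86, 54, 50, 50, 51, 50, 53, 51, 53, 57, 53, 53, 85, 118, 127, 133, 136, 140]
[482.48645436 318.86462052  49.        ]
[537.25525672 322.20901188  49.        ]
```

arm_command(deltas=[[[0, 0.26, -0.25, 0, -0.15], [0, 0.26, -0.25, 0, -0.15], [0, 0.26, -0.25, 0, -0.15], [0, 0.26, -0.25, 0, -0.15], [0, 0.26, -0.25, 0, -0.15], [0, 0.26, -0.25, 0, -0.15], [0, 0.26, -0.25, 0, -0.15], [0, 0.26, -0.25, 0, -0.15], [0, 0.26, -0.25, 0, -0.15], [0, 0.26, -0.25, 0, -0.15], [0, 0, 0, 0, 0], [0, 0, 0, 0, 0]]])

```text
t: 1.1
eef_pos: [513.3, 310.2, 177.5]
tcp_rot: [-3.135, 0.001, 1.503]
ft_force: [0.5, -0.2, 1.0]
opening: 0.998
```

arm_command(deltas=[[[0, -0.06, 0.1, -0.35, 0.07], [0, 0, 0, -0.35, 0], [0, 0, 0, 0, 0], [0, 0, 0, 0, 0], [0, 0, 0, 0, 0]]])

```text
t: 1.52
eef_pos: [506.3, 321.9, 107.6]
tcp_rot: [-3.137, 0.0, 1.565]
ft_force: [0.1, 0.4, 0.7]
opening: 1.002
```

```bash
python3 - <<'E'
from h import *
t=shot("top","top1");s=shot("side","side1")
f=cv2.resize(s["frame"][100:340,190:430],None,fx=2.4,fy=2.4); cv2.imwrite("pics/z3.png",f[:,:,::-1])
E
```

```text
(no output)
```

View pics/z3.png

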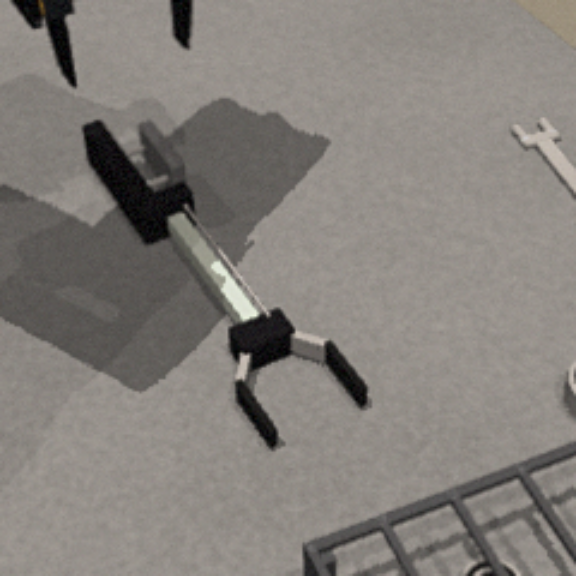

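View pics/top1.png

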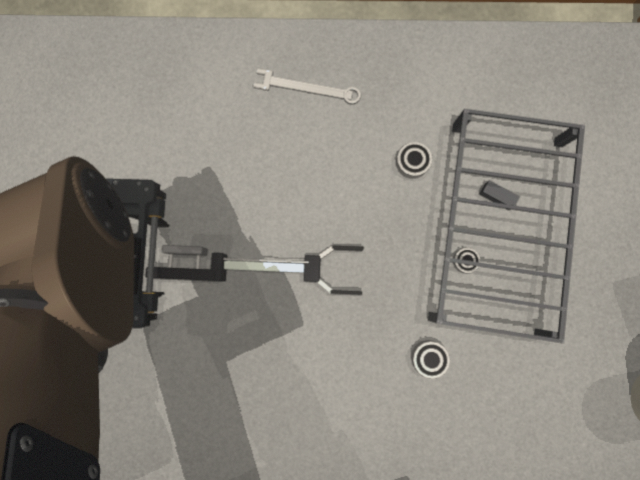

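The gripper hovers over the handle, and its open fingers straddle the handle and trigger. In top0 the ring-shaped parts are at (414,159), (431,359) and (466,260). The last one is the smallest and lies under the riser, as the z2 crop shows, so it is the bearing meant. I'll go down now.

arm_command(deltas=[[[0, 0, 0, -0.3, 0], [0, 0, 0, -0.3, 0], [0, 0, 0, -0.25, 0], [0, 0, 0, -0.1, 0], [0, 0, 0, 0, 0], [0, 0, 0, 0, 0]]])

```text
t: 2.12
eef_pos: [511.7, 325.5, 20.8]
tcp_rot: [3.129, -0.008, 1.566]
ft_force: [0.0, 0.0, 2.0]
opening: 0.997
```

arm_command(deltas=[[[0, -0.04, -0.04, -0.1, 0], [0, 0, 0, 0, 0], [0, 0, 0, 0, 0]]])

```text
t: 2.37
eef_pos: [510.1, 322.8, 15.8]
tcp_rot: [3.123, -0.011, 1.567]
ft_force: [0.3, -0.5, -0.5]
opening: 1.002
```

arm_command(deltas=[[[0, -0.03, -0.01, -0.06, 0], [0, 0, 0, 0, 0], [0, 0, 0, 0, 0]]])

```text
t: 2.62
eef_pos: [508.6, 322.7, 12.7]
tcp_rot: [3.119, -0.014, 1.567]
ft_force: [0.5, 0.6, -0.3]
opening: 0.999
```

```bash
python3 - <<'E'
from h import *
s=env.state(); print(s["joints"].round(3),s["eef_pos"].round(1),s["tcp_rot"].round(3),s["ft_force"].round(1))
E
```

```text
[0.455 0.661 1.785 0.003 0.67  0.456] [508.6 322.7  12.7] [ 3.119 -0.014  1.567] [ 0.5  0.6 -0.3]
```

arm_command(deltas=[[[0.2, 0, 0, 0, 0], [0.35, 0, 0, 0, 0], [0.43, 0, 0, 0, 0], [0.43, 0, 0, 0, 0], [0.43, 0, 0, 0, 0], [0.43, 0, 0, 0, 0]]])

```text
t: 3.12
eef_pos: [509.1, 323.1, 13.6]
tcp_rot: [3.118, -0.014, 1.567]
ft_force: [-0.2, -0.8, 0.3]
opening: 0.637
```

```bash
python3 - <<'E'
from h import *
t=shot("top","top2");s=shot("side","side2")
f=cv2.resize(s["frame"][60:300,170:410],None,fx=2.4,fy=2.4); cv2.imwrite("pics/z4.png",f[:,:,::-1])
g=t["frame"].astype(int)
for u in (340,350): print([int(v) for v in g[238:300,u].mean(1)])
E
```

```text
[164, 165, 163, 161, 160, 147, 114, 87, 64, 59, 60, 66, 102, 138, 147, 162, 161, 161, 162, 165, 160, 158, 161, 162, 161, 164, 163, 165, 161, 160, 157, 159, 163, 163, 162, 159, 159, 158, 159, 161, 164, 163, 156, 155, 157, 161, 163, 162, 148, 123, 118, 103, 75, 60, 62, 72, 107, 144, 161, 166, 166, 167]
[161, 161, 162, 162, 163, 146, 118, 101, 72, 61, 60, 61, 84, 122, 145, 158, 162, 161, 162, 160, 161, 161, 163, 163, 161, 160, 163, 162, 160, 159, 159, 158, 159, 162, 162, 162, 162, 159, 158, 158, 160, 160, 160, 157, 154, 156, 161, 162, 148, 119, 116, 116, 99, 63, 61, 65, 95, 135, 152, 155, 153, 157]
```

View pics/z4.png

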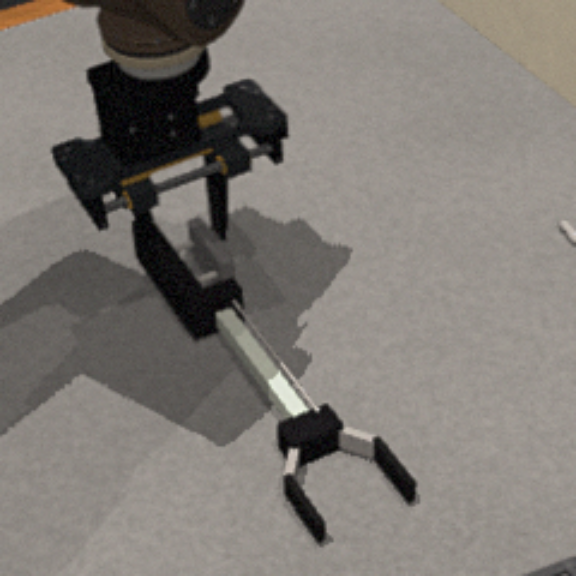

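View pics/top2.png

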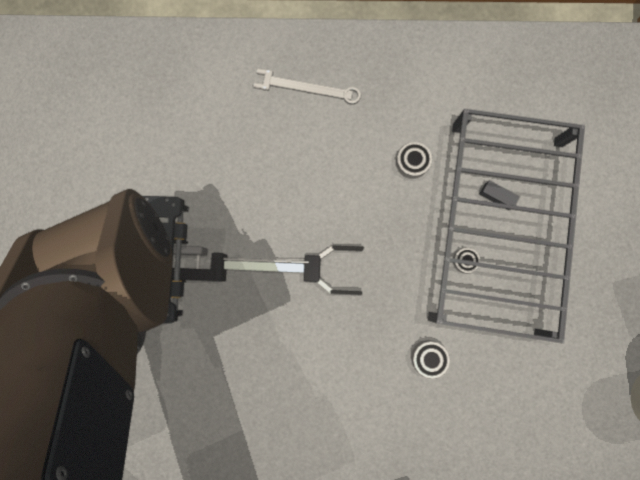

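arm_command(deltas=[[[0.43, 0, 0, 0, 0], [0.43, 0, 0, 0, 0], [0.43, 0, 0, 0, 0]]])

```text
t: 3.47
eef_pos: [508.1, 323.1, 13.5]
tcp_rot: [3.12, -0.014, 1.567]
ft_force: [-1.9, 1.1, 1.5]
opening: 0.573
```

arm_command(deltas=[[[0.43, 0.03, -0.1, 0, 0], [0.43, 0.03, -0.12, 0, 0], [0.43, 0.03, -0.12, 0, 0], [0.43, 0.03, -0.12, 0, 0], [0.43, 0.03, -0.12, 0, 0], [0.43, 0.03, -0.12, 0, 0], [0.43, 0.03, -0.1, 0, 0], [0.43, 0, -0.05, 0, 0], [0.43, 0, 0, 0, 0], [0.43, 0, 0, 0, 0]]])

```text
t: 4.3
eef_pos: [532.0, 226.6, 13.5]
tcp_rot: [3.119, -0.014, 1.564]
ft_force: [-0.2, 0.3, -0.6]
opening: 0.57
```

```bash
python3 - <<'E'
from h import *
t=shot("top","top3");s=shot("side","side3")
g=t["frame"].astype(int); m=(g.max(2)<75).astype(np.uint8)
n,l,st,ce=cv2.connectedComponentsWithStats(m)
for i in range(1,n):
    if 40<st[i][4]<300: print(st[i],ce[i].round(1),onz(t,*ce[i],26).round(1))
f=cv2.resize(t["frame"][180:360,200:500],None,fx=2.6,fy=2.6); cv2.imwrite("pics/z5.png",f[:,:,::-1])
E
```

```text
[452 112  11  21 128] [457.5 123.8] [ 766.3 -151.8   26. ]
[554 127  26  23 286] [566.1 137.4] [ 745.1 -340.5   26. ]
[401 145  28  27 120] [414.7 158.3] [702.1 -76.7  26. ]
[408 152  14  13 141] [414.4 157.8] [703.  -76.2  26. ]
[480 182  22  21  99] [488.  194.6] [ 640.  -203.7   26. ]
[342 238  29   5  98] [355.4 240.2] [554.5  24.7  26. ]
[113 265  18  14  64] [120.  271.5] [489.6 432.3  26. ]
[339 283  29   4  67] [353.5 284.2] [478.6  26.6  26. ]
[428 312   9  10  69] [432.3 316.5] [ 427.9 -107.6   26. ]
[534 329  18   8 103] [542.8 332.7] [ 406.5 -291.4   26. ]
[418 346  28  28 105] [431.3 359. ] [ 357.4 -105.8   26. ]
```

View pics/z5.png

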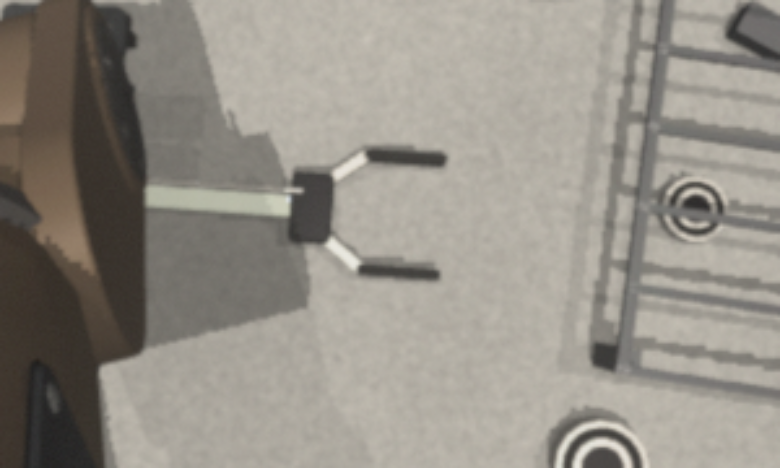

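View pics/side3.png

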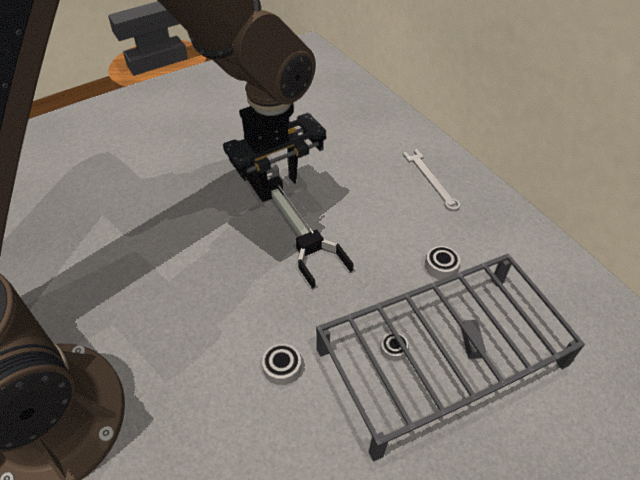

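```bash
python3 - <<'E'
from h import *
s=load("side3");f=cv2.resize(s["frame"][80:300,190:390],None,fx=2.7,fy=2.7,interpolation=cv2.INTER_CUBIC); f=np.clip(f.astype(float)*1.8,0,255).astype(np.uint8);cv2.imwrite("pics/z6.png",f[:,:,::-1])
print(proj(s,(532,226,13)),proj(s,(532-27,226,13)),proj(s,(532+27,226,13)))
E
```

```text
[280.58747773 197.30198678] [268.71866254 202.09378592] [292.26361937 192.59757412]
```

View pics/z6.png

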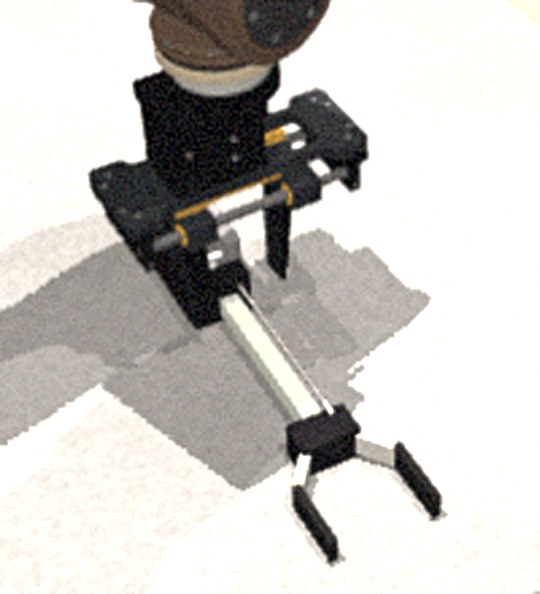

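View pics/top3.png

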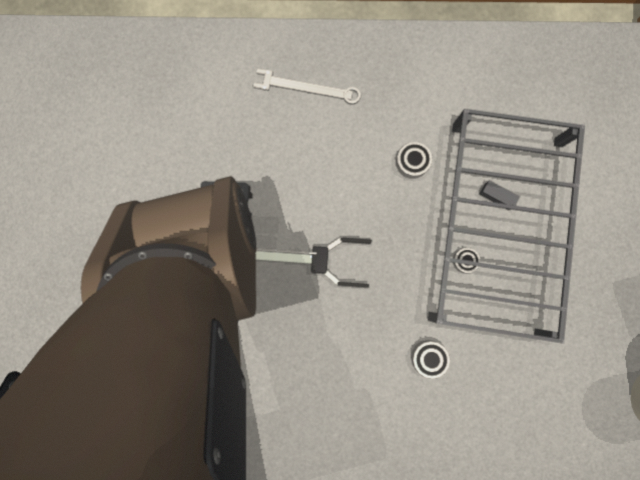

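arm_command(deltas=[[[0, 0, 0, 0, 0], [0, 0, 0, 0, 0], [0, 0, 0, 0, 0], [0, 0, 0, 0, 0], [0, 0, 0, 0, 0], [0, 0, 0, 0, 0]]])

```text
t: 4.9
eef_pos: [531.3, 229.4, 13.4]
tcp_rot: [3.119, -0.014, 1.568]
ft_force: [-0.5, 0.1, -0.8]
opening: 0.935
```

```bash
python3 - <<'E'
from h import *
t=shot("top","top4");s=shot("side","side4")
g=t["frame"].astype(int); m=(g.max(2)<75).astype(np.uint8)
n,l,st,ce=cv2.connectedComponentsWithStats(m)
for i in range(1,n):
    if 40<st[i][4]<800 and st[i][0]<400 and 220<ce[i][1]<310: print(st[i],ce[i].round(1),onz(t,*ce[i],26).round(1))
s_=s
f=cv2.resize(s["frame"][80:300,190:390],None,fx=2.7,fy=2.7,interpolation=cv2.INTER_CUBIC); f=np.clip(f.astype(float)*1.8,0,255).astype(np.uint8);cv2.imwrite("pics/z7.png",f[:,:,::-1])
f=cv2.resize(t["frame"][200:320,230:390],None,fx=4,fy=4,interpolation=cv2.INTER_CUBIC);cv2.imwrite("pics/z8.png",f[:,:,::-1])
E
```

```text
[342 238  29   5  99] [355.6 240.2] [554.5  24.5  26. ]
[311 247  17  26 320] [318.9 259.5] [519.4  87.   26. ]
[339 282  29   5  72] [353.2 284.2] [478.7  27.1  26. ]
```

View pics/z7.png

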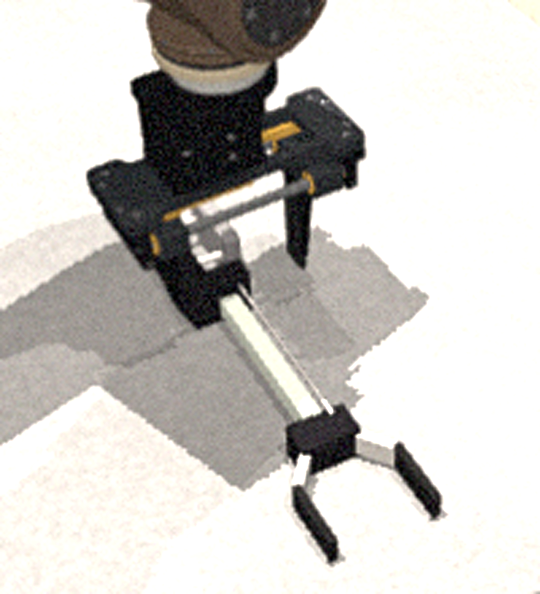

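View pics/z8.png

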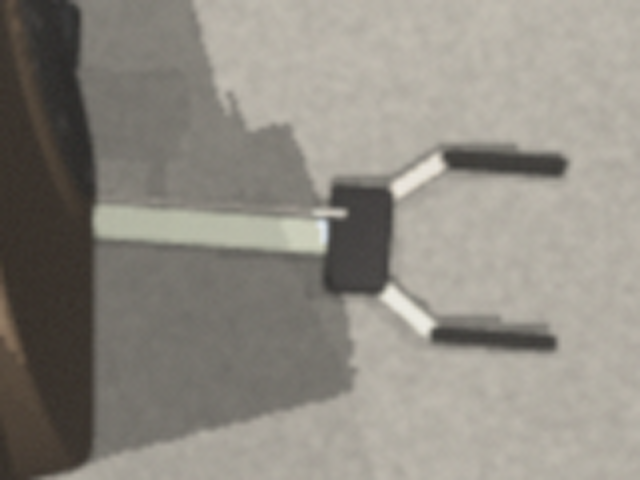

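arm_command(deltas=[[[0, 0, 0.2, 0, -0.05], [0, 0, 0.2, 0, 0], [0, 0, 0.2, 0, 0], [0, 0, 0.15, 0, 0], [0, 0, 0, 0, 0], [0, 0, 0, 0, 0]]])

```text
t: 5.5
eef_pos: [531.3, 306.5, 13.4]
tcp_rot: [3.119, -0.014, 1.525]
ft_force: [-1.2, -0.5, -0.6]
opening: 1.002
```

```bash
python3 - <<'E'
from h import *
t=shot("top","top5");s=shot("side","side5")
g=t["frame"].astype(int); m=(g.max(2)<75).astype(np.uint8)
n,l,st,ce=cv2.connectedComponentsWithStats(m)
for i in range(1,n):
    if 40<st[i][4]<800 and st[i][0]<400 and 220<ce[i][1]<310: print(st[i],ce[i].round(1),onz(t,*ce[i],26).round(1))
f=cv2.resize(s["frame"][80:300,190:390],None,fx=2.7,fy=2.7,interpolation=cv2.INTER_CUBIC); f=np.clip(f.astype(float)*1.8,0,255).astype(np.uint8);cv2.imwrite("pics/z9.png",f[:,:,::-1])
f=cv2.resize(t["frame"][200:320,140:390],None,fx=3.2,fy=3.2,interpolation=cv2.INTER_CUBIC);cv2.imwrite("pics/z10.png",f[:,:,::-1])
E
```

```text
[342 238  29   5 104] [355.5 240.2] [554.6  24.5  26. ]
[312 247  16  26 343] [319.5 259.6] [519.2  86.   26. ]
[339 282  29   5  80] [353.4 284.2] [478.6  26.8  26. ]
```

View pics/z9.png

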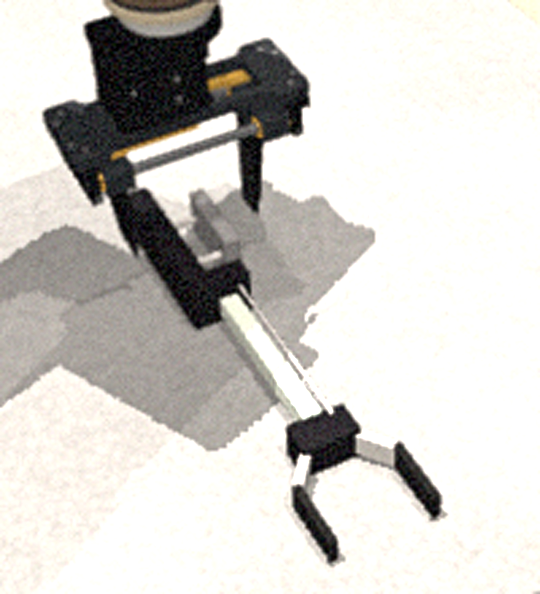

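View pics/z10.png

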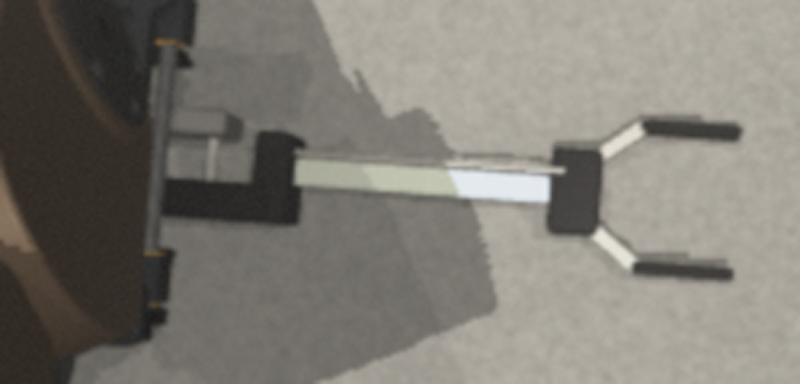

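```bash
python3 - <<'E'
from h import *
s=load("side5");t=load("top5")
pr=lambda X:((proj(s,X)-[190,80])*2.7).round(0)
for y in (273,308,343): print(y,pr((557,y,49)),pr((557,y,3)))
print("fing",pr((531+47,306,13)),pr((531-47,306,13)))
print(onz(t,140+228/3.2,200+112/3.2,49),onz(t,140+300/3.2,200+222/3.2,49))
E
```

```text
273 [242. 234.] [245. 279.]
308 [221. 209.] [224. 254.]
343 [200. 185.] [204. 229.]
fing [248. 237.] [141. 278.]
[554.74611252 269.91554685  49.        ] [497.65749493 228.87315432  49.        ]
```

```bash
python3 - <<'E'
from h import *
s=load("side1")
pr=lambda X:((proj(s,X)-[190,100])*2.4).round(0)
for z in (107.6,120,134): print(z,pr((506+47,322,z)),pr((506-47,322,z)))
print(env.state()["eef_pos"],env.state()["joints"])
s=load("side5")
f=cv2.resize(s["frame"][110:190,210:310],None,fx=8,fy=7,interpolation=cv2.INTER_CUBIC); f=np.clip(f.astype(float)*2.2,0,255).astype(np.uint8);cv2.imwrite("pics/z11.png",f[:,:,::-1])
E
```

```text
107.6 [180.  76.] [ 78. 112.]
120 [179.  64.] [ 76. 100.]
134 [178.  50.] [73. 86.]
[531.45954312 305.80620695  13.44693814] [0.41342014 0.670855   1.75627763 0.00327171 0.68809489 0.45817928]
```

View pics/z11.png

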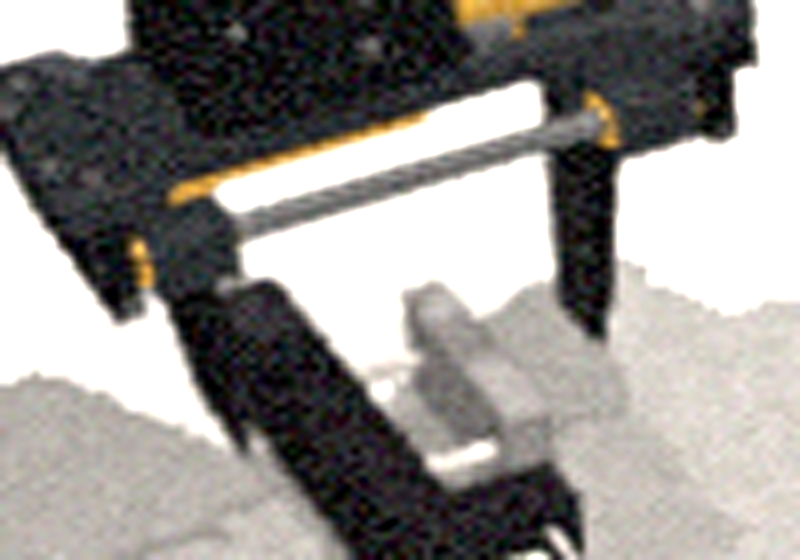

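```bash
python3 - <<'E'
from h import *
s=load("side5");t=load("top5")
def tri(a,b):
    o1,d1=ray(s,*a);o2,d2=ray(t,*b)
    A=np.c_[d1,-d2];k=np.linalg.lstsq(A,o2-o1,rcond=None)[0];p,q=o1+d1*k[0],o2+d2*k[1];return ((p+q)/2).round(1),np.linalg.norm(p-q).round(1)
print(tri((285,126),(191.6,213.1)),tri((227.5,147.4),(188.4,295.3)))
E
```

```text
(array([576. , 276.2, 140.9]), np.float64(0.5)) (array([454. , 274.4, 139.7]), np.float64(1.3))
```

arm_command(deltas=[[[0, 0, 0, -0.05, 0], [0, 0, 0, 0, 0], [0, 0, 0, -0.03, 0], [0, 0, 0, 0, 0], [0, 0, 0, 0, 0]]])

```text
t: 6.02
eef_pos: [531.7, 302.8, 4.5]
tcp_rot: [3.12, -0.013, 1.521]
ft_force: [0.8, 0.1, -0.3]
opening: 0.997
```

```bash
python3 - <<'E'
from h import *
print(env.state())
s=shot("side","side6")
f=cv2.resize(s["frame"][110:190,210:310],None,fx=8,fy=7,interpolation=cv2.INTER_CUBIC); f=np.clip(f.astype(float)*2.2,0,255).astype(np.uint8);cv2.imwrite("pics/z12.png",f[:,:,::-1])
E
```

```text
{'t': 6.0167, 'joints': array([0.40872271, 0.68302226, 1.76328092, 0.00319227, 0.66992673,
       0.45667267]), 'qvel': array([-0.00671844,  0.00755906,  0.00732516,  0.00067288, -0.00468725,
       -0.00176393]), 'tau': array([ 2.73723394e-02, -6.44896889e+01, -1.71673447e+01,  5.92934433e-02,
       -8.34756251e-02,  2.76008514e-04]), 'eef_pos': array([531.73057437, 302.77241994,   4.49085864]), 'tcp_rot': array([ 3.11973188, -0.01301753,  1.52051149]), 'ft_force': array([ 0.77701758,  0.05589979, -0.27375162]), 'moment': array([-0.04655597,  0.03963541,  0.00499053]), 'opening': 0.9973297381180074}
```

View pics/z12.png

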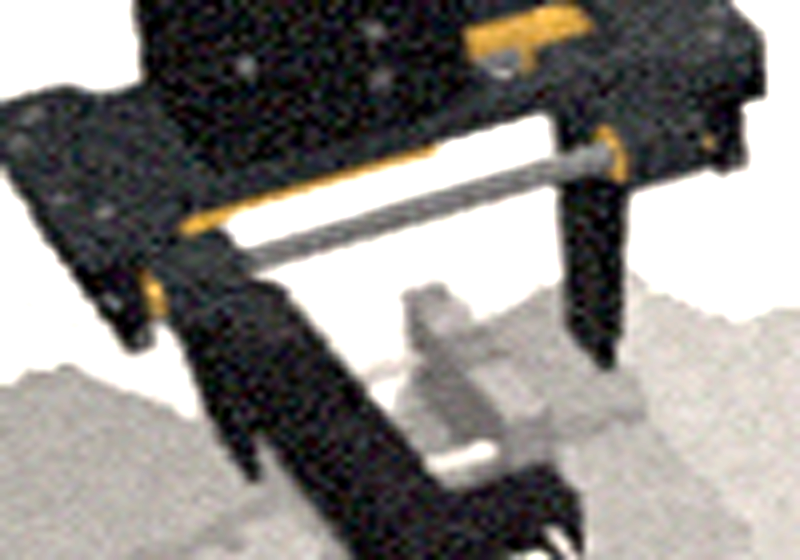

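arm_command(deltas=[[[0, 0, 0, -0.03, 0], [0, 0, 0, 0, 0], [0, 0, 0, 0, 0]]])

```text
t: 6.32
eef_pos: [531.8, 302.5, 1.2]
tcp_rot: [3.12, -0.013, 1.52]
ft_force: [-0.5, -0.8, 0.0]
opening: 0.996
```

arm_command(deltas=[[[0, 0, 0, -0.02, 0], [0, 0, 0, 0, 0], [0, 0, 0, 0, 0]]])

```text
t: 6.57
eef_pos: [531.8, 302.7, -1.0]
tcp_rot: [3.12, -0.013, 1.52]
ft_force: [0.4, 0.8, 0.5]
opening: 1.003
```

arm_command(deltas=[[[0, 0, 0, -0.02, 0], [0, 0, 0, 0, 0], [0, 0, 0, 0, 0]]])

```text
t: 6.82
eef_pos: [531.8, 302.8, -3.1]
tcp_rot: [3.12, -0.013, 1.521]
ft_force: [-0.5, 0.5, 0.1]
opening: 1.003
```

arm_command(deltas=[[[0, 0, 0, -0.03, 0], [0, 0, 0, -0.03, 0], [0, 0, 0, -0.03, 0], [0, 0, 0, 0, 0], [0, 0, 0, 0, 0]]])

```text
t: 7.23
eef_pos: [531.7, 302.7, -13.3]
tcp_rot: [3.12, -0.013, 1.521]
ft_force: [0.1, 0.4, 0.6]
opening: 0.999
```

```bash
python3 - <<'E'
from h import *
s=shot("side","side7");t=shot("top","top7")
f=cv2.resize(s["frame"][110:210,210:310],None,fx=7,fy=6,interpolation=cv2.INTER_CUBIC); f=np.clip(f.astype(float)*2.2,0,255).astype(np.uint8);cv2.imwrite("pics/z13.png",f[:,:,::-1])
e=env.state()["eef_pos"];print(e)
for z in (e[2],e[2]+20,e[2]+27): print(z,(proj(s,(e[0]+47,e[1],z))-[210,110])*[7,6],(proj(s,(e[0]-47,e[1],z))-[210,110])*[7,6])
E
```

```text
[531.71274116 302.75911535 -13.12927136]
-13.129271363913848 [514.6407148  405.27485917] [241.50109756 496.80065281]
6.870728636086152 [511.61057565 363.27207824] [234.73892621 454.80789205]
13.870728636086152 [510.53437058 348.32071576] [232.33607758 439.850054  ]
```

View pics/z13.png

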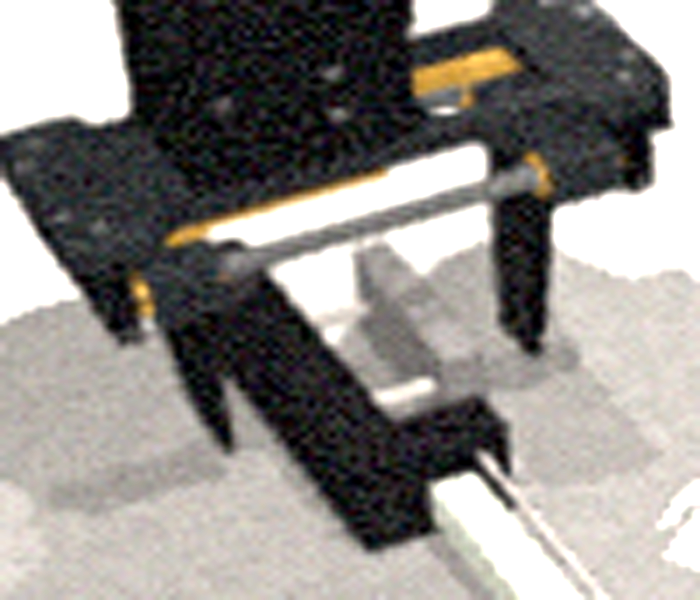

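arm_command(deltas=[[[0, 0, 0, -0.03, 0], [0, 0, 0, 0, 0], [0, 0, 0, 0, 0]]])

```text
t: 7.58
eef_pos: [531.9, 302.8, -16.2]
tcp_rot: [3.119, -0.013, 1.521]
ft_force: [-0.2, -0.2, 0.7]
opening: 1.002
```

arm_command(deltas=[[[0, 0, 0, -0.02, 0], [0, 0, 0, 0, 0], [0, 0, 0, 0, 0]]])

```text
t: 7.83
eef_pos: [531.9, 302.8, -18.4]
tcp_rot: [3.119, -0.013, 1.521]
ft_force: [-0.3, -0.8, 0.5]
opening: 1.0
```

arm_command(deltas=[[[0, 0, 0, -0.02, 0], [0, 0, 0, 0, 0], [0, 0, 0, 0, 0]]])

```text
t: 8.08
eef_pos: [531.9, 302.8, -20.5]
tcp_rot: [3.119, -0.013, 1.521]
ft_force: [-0.3, -0.1, 0.3]
opening: 1.001
```

arm_command(deltas=[[[0.43, 0, 0.03, 0, 0], [0.43, 0, 0, 0, 0], [0.43, 0, 0, 0, 0], [0.43, 0, 0, 0, 0], [0.43, 0, 0, 0, 0], [0.43, 0, 0, 0, 0], [0.43, 0, 0, 0, 0], [0.43, 0, 0, 0, 0], [0.43, 0, 0, 0, 0]]])

```text
t: 8.83
eef_pos: [530.9, 306.3, -20.5]
tcp_rot: [3.121, -0.013, 1.52]
ft_force: [-0.8, -0.2, 0.1]
opening: 0.57
```

```bash
cat >> h.py <<'E'
def jaws(t):
    g=t["frame"].astype(int); m=(g.max(2)<75).astype(np.uint8)
    n,l,st,ce=cv2.connectedComponentsWithStats(m)
    for i in range(1,n):
        if 40<st[i][4]<800 and 200<ce[i][1]<310: print(st[i],ce[i].round(1),onz(t,*ce[i],26).round(1))
E
python3 - <<'E'
from h import *
t=shot("top","top8");s=shot("side","side8");jaws(t)
f=cv2.resize(s["frame"][110:210,210:310],None,fx=7,fy=6,interpolation=cv2.INTER_CUBIC); f=np.clip(f.astype(float)*2.2,0,255).astype(np.uint8);cv2.imwrite("pics/z14.png",f[:,:,::-1])
E
```

```text
[343 240  29   8 110] [357.  243.2] [549.3  21.9  26. ]
[312 246  16  27 339] [319.6 259. ] [520.3  85.9  26. ]
[340 280  30   3  82] [353.9 281. ] [484.2  26.   26. ]
```

View pics/z14.png

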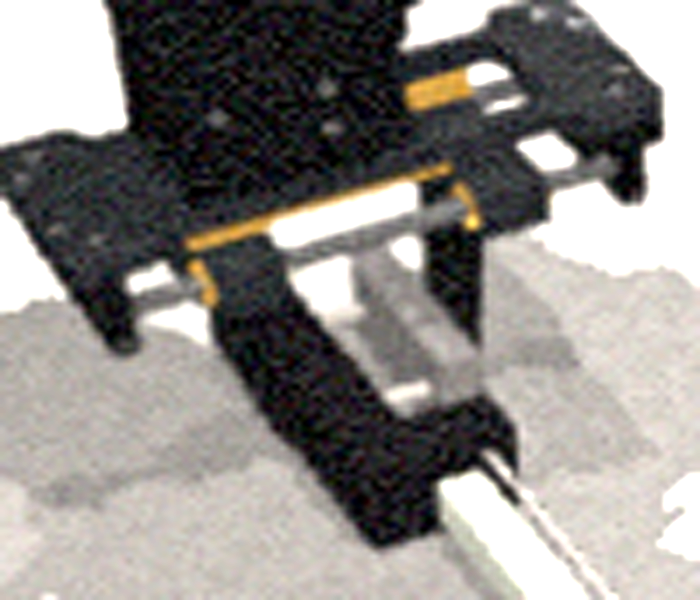

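arm_command(deltas=[[[0.42, 0.01, -0.04, 0, 0], [0.42, 0.01, -0.07, 0, 0], [0.42, 0.01, -0.08, 0, 0], [0.42, 0.01, -0.08, 0, 0], [0.42, 0.01, -0.08, 0, 0], [0.42, 0.01, -0.08, 0, 0], [0.42, 0, -0.04, 0, 0], [0.42, 0, 0, 0, 0], [0.42, 0, 0, 0, 0]]])

```text
t: 9.68
eef_pos: [538.9, 253.1, -20.4]
tcp_rot: [3.119, -0.014, 1.519]
ft_force: [-0.4, 1.2, -0.6]
opening: 0.578
```

```bash

python3 - <<'E'
from h import *
t=shot("top","top9");jaws(t)
E
```

```text
[374 236  29   8 111] [387.6 239.3] [557.5 -30.7  26. ]
[342 243  16  26 251] [350. 254.] [530.4  33.6  26. ]
[371 277  30   3  85] [385.7 278. ] [490.7 -28.2  26. ]
```

arm_command(deltas=[[[0.42, 0, -0.04, 0, 0], [0.42, 0, -0.07, 0, 0], [0.42, 0, -0.09, 0, 0], [0.42, 0, -0.09, 0, 0], [0.42, 0, -0.09, 0, 0], [0.42, 0, -0.09, 0, 0], [0.42, 0, -0.09, 0, 0], [0.42, 0, -0.08, 0, 0], [0.42, 0, -0.04, 0, 0], [0.42, 0, 0, 0, 0], [0.42, 0, 0, 0, 0]]])

```text
t: 10.65
eef_pos: [538.4, 177.6, -20.4]
tcp_rot: [3.119, -0.014, 1.519]
ft_force: [-0.5, 1.7, -1.6]
opening: 0.582
```

```bash

python3 - <<'E'
from h import *
t=shot("top","top10");s=shot("side","side10");jaws(t)
f=cv2.resize(t["frame"][190:330,320:540],None,fx=3.6,fy=3.6,interpolation=cv2.INTER_CUBIC);cv2.imwrite("pics/z15.png",f[:,:,::-1])
E
```

```text
[417 237  30   8 127] [432.1 240.8] [ 556.9 -107.2   26. ]
[385 244  17  27 283] [394.1 256.2] [528.5 -42.3  26. ]
[415 278  27   4  82] [429.7 279.4] [ 490.4 -103.2   26. ]
```

View pics/z15.png

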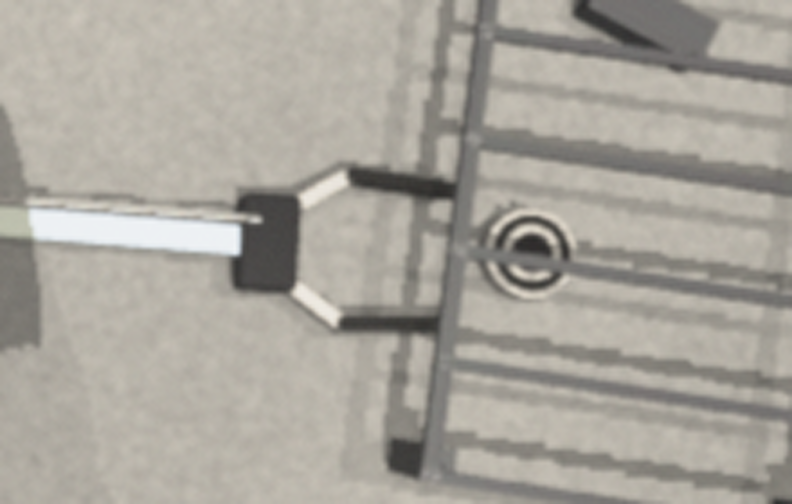

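View pics/side10.png

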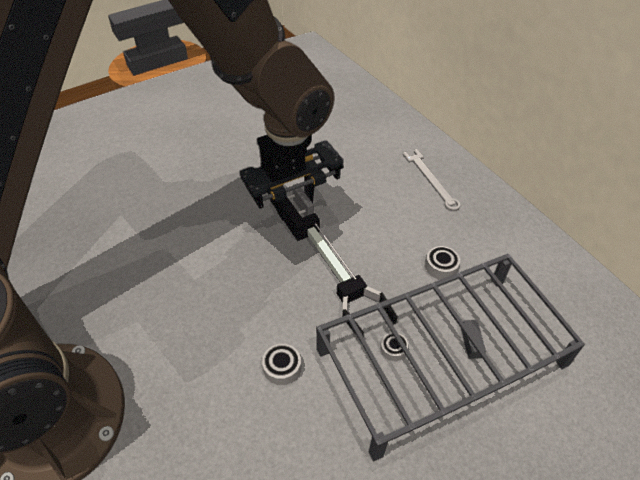

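arm_command(deltas=[[[0.42, 0, -0.04, 0, 0], [0.42, 0.01, -0.06, 0, 0], [0.42, 0.01, -0.07, 0, 0], [0.42, 0, -0.07, 0, 0], [0.42, 0, -0.07, 0, 0], [0.42, 0, -0.07, 0, 0], [0.42, 0, -0.07, 0, 0], [0.42, 0, -0.06, 0, 0], [0.42, 0, -0.04, 0, 0], [0.42, 0, 0, 0, 0], [0.42, 0, 0, 0, 0]]])

```text
t: 11.67
eef_pos: [540.4, 117.4, -20.5]
tcp_rot: [3.119, -0.014, 1.52]
ft_force: [0.3, 1.8, -1.2]
opening: 0.583
```

```bash

python3 - <<'E'
from h import *
t=shot("top","top11");s=shot("side","side11");jaws(t)
f=cv2.resize(t["frame"][190:330,320:540],None,fx=3.6,fy=3.6,interpolation=cv2.INTER_CUBIC);cv2.imwrite("pics/z16.png",f[:,:,::-1])
f=cv2.resize(s["frame"][260:400,310:510],None,fx=4,fy=4,interpolation=cv2.INTER_CUBIC);cv2.imwrite("pics/z17.png",f[:,:,::-1])
E
```

```text
[233 194 105  60 629] [269.5 229.1] [570.3 174.5  26. ]
[330 204   4  26  52] [330.8 218.6] [591.4  68.2  26. ]
[453 237  29   8 124] [466.6 240.4] [ 559.  -166.1   26. ]
[419 244  19  27 393] [429.1 257.4] [ 528. -102.   26.]
[450 278  30   4  87] [464.4 279. ] [ 492.6 -161.9   26. ]
```

View pics/z16.png

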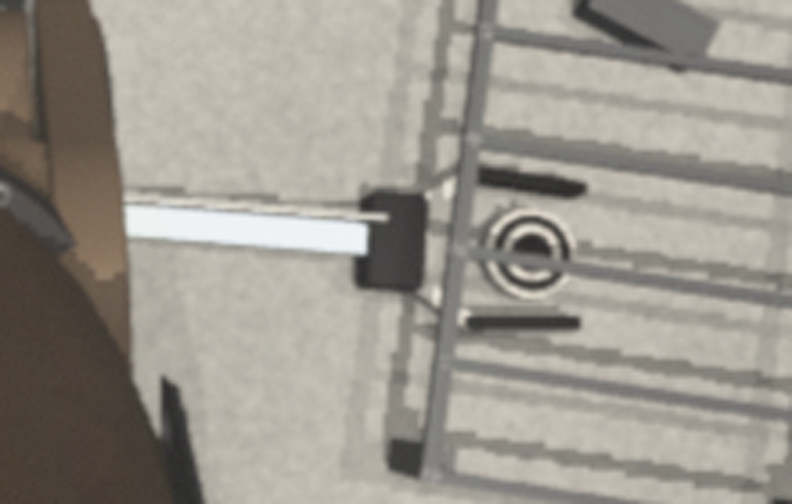

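View pics/z17.png

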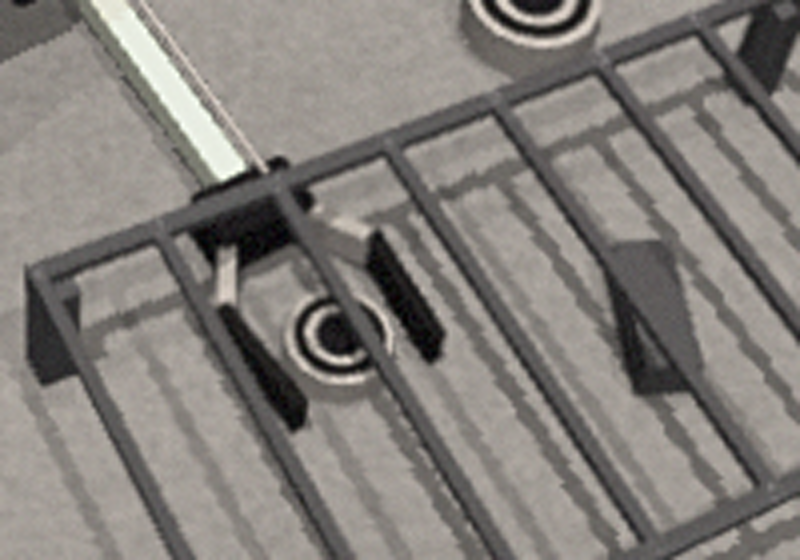

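The bearing sits between the jaw pads, which are around (466,240) and (464,279), so I'll squeeze.

arm_command(deltas=[[[0.5, 0, 0, 0, 0], [0.55, 0, 0, 0, 0], [0.6, 0, 0, 0, 0], [0.7, 0, 0, 0, 0], [0.7, 0, 0, 0, 0], [0.7, 0, 0, 0, 0], [0.7, 0, 0, 0, 0], [0.7, 0, 0, 0, 0], [0.7, 0, 0, 0, 0]]])

```text
t: 12.52
eef_pos: [539.5, 118.1, -20.4]
tcp_rot: [3.12, -0.013, 1.521]
ft_force: [-1.3, -1.9, 1.5]
opening: 0.515
```

```bash

python3 - <<'E'
from h import *
t=shot("top","top12");s=shot("side","side12");jaws(t)
f=cv2.resize(t["frame"][190:330,320:540],None,fx=3.6,fy=3.6,interpolation=cv2.INTER_CUBIC);cv2.imwrite("pics/z18.png",f[:,:,::-1])
E
```

```text
[232 195 105  59 630] [268.3 229.4] [569.8 176.6  26. ]
[453 239  30  11 120] [466.7 244. ] [ 552.7 -166.3   26. ]
[419 243  19  27 392] [429.  256.7] [ 529.2 -101.8   26. ]
[452 272  30   5  76] [466.1 273.9] [ 501.4 -164.9   26. ]
```

View pics/z18.png

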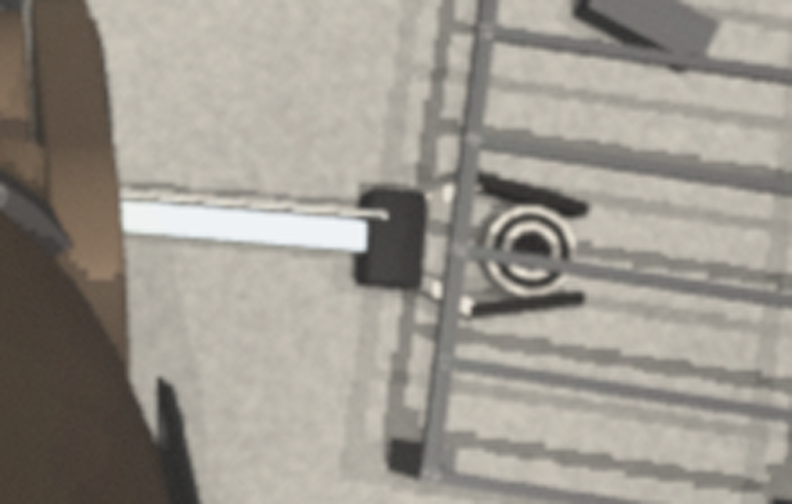

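arm_command(deltas=[[[1, 0, 0, 0, 0], [1, 0, 0, 0, 0], [1, 0, 0, 0, 0], [1, 0, 0, 0, 0]]])

```text
t: 12.95
eef_pos: [539.5, 118.1, -20.4]
tcp_rot: [3.12, -0.013, 1.521]
ft_force: [-0.8, -2.1, 0.2]
opening: 0.515
```

arm_command(deltas=[[[1, 0, 0.03, 0, 0], [1, 0, 0.05, 0, 0], [1, 0, 0.06, 0, 0], [1, 0, 0.06, 0, 0], [1, 0, 0.06, 0, 0], [1, 0, 0.05, 0, 0], [1, 0, 0, 0, 0], [1, 0, 0, 0, 0]]])

```text
t: 13.62
eef_pos: [540.1, 153.3, -20.4]
tcp_rot: [3.119, -0.013, 1.524]
ft_force: [-0.3, -2.5, 0.2]
opening: 0.518
```

```bash

python3 - <<'E'
from h import *
t=shot("top","top13");s=shot("side","side13");jaws(t)
f=cv2.resize(t["frame"][190:330,320:540],None,fx=3.6,fy=3.6,interpolation=cv2.INTER_CUBIC);cv2.imwrite("pics/z19.png",f[:,:,::-1])
E
```

```text
[195 196 105  60 758] [231.2 229.9] [567.2 241.7  26. ]
[316 210   6  55  92] [318.1 240. ] [553.3  89.3  26. ]
[433 237  14   8  71] [439.5 240.9] [ 556.9 -119.8   26. ]
[399 242  18  26 362] [408.3 254.9] [531.3 -66.5  26. ]
```

View pics/z19.png

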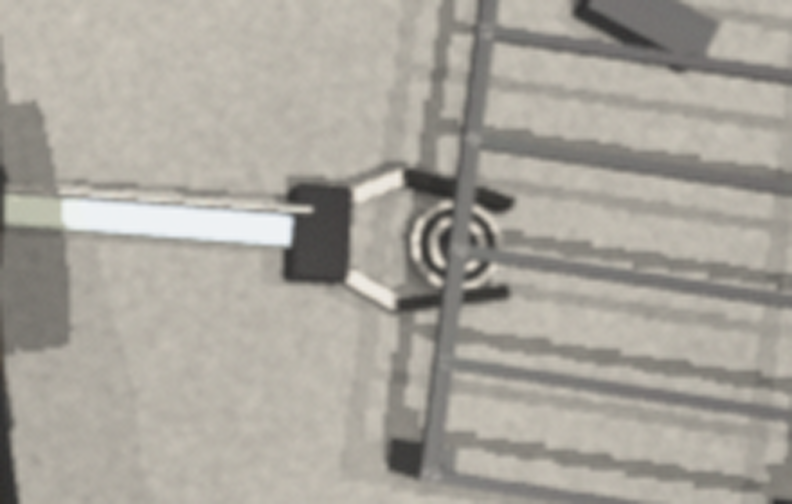

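arm_command(deltas=[[[1, 0, 0.03, 0, 0], [1, 0, 0.06, 0, 0], [1, 0, 0.08, 0, 0], [1, 0, 0.08, 0, 0], [1, 0, 0.08, 0, 0], [1, 0, 0.08, 0, 0], [1, 0, 0.08, 0, 0], [1, 0, 0.08, 0, 0], [1, 0, 0.07, 0, 0], [1, 0, 0.04, 0, 0], [1, 0, 0, 0, 0], [1, 0, 0, 0, 0]]])

```text
t: 14.72
eef_pos: [539.7, 228.9, -20.4]
tcp_rot: [3.119, -0.013, 1.524]
ft_force: [-0.1, -2.5, 0.8]
opening: 0.514
```

```bash

python3 - <<'E'
from h import *
t=shot("top","top14");s=shot("side","side14");jaws(t)
E
```

```text
[389 237  29  10 109] [402.4 241.6] [554.2 -56.3  26. ]
[356 241  17  26 253] [364.6 251.7] [535.    8.6  26. ]
[399 253   8   8  54] [402.6 256.5] [528.4 -56.8  26. ]
[387 269  29   6  77] [400.9 271.3] [502.9 -54.1  26. ]
```

View pics/top14.png

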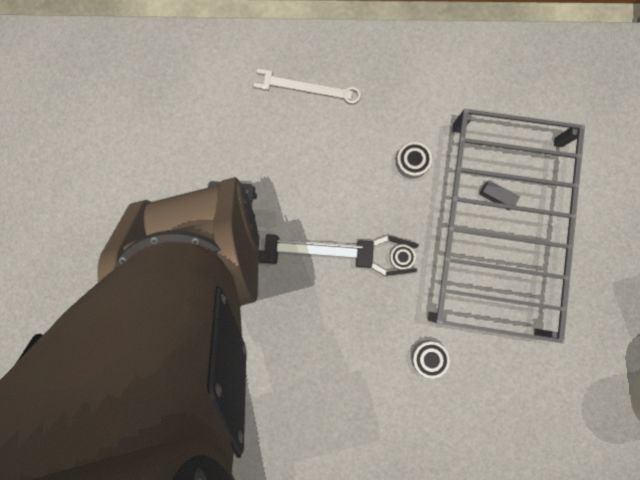

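arm_command(deltas=[[[1, 0, 0.03, 0, 0], [1, 0, 0.06, 0, 0], [1, 0, 0.06, 0, 0], [1, 0, 0.03, 0, 0], [1, 0, 0, 0, 0], [1, 0, 0, 0, 0], [1, 0, 0, 0, 0]]])

```text
t: 15.4
eef_pos: [539.8, 247.5, -20.4]
tcp_rot: [3.119, -0.013, 1.522]
ft_force: [0.7, -2.8, -0.0]
opening: 0.516
```

arm_command(deltas=[[[0.44, 0, 0, 0, 0], [0.4, 0, 0, 0, 0], [0.35, 0, 0, 0, 0], [0.2, 0, 0, 0, 0], [0, 0, 0, 0, 0], [0, 0, 0, 0, 0], [0, 0, 0, 0, 0], [0, 0, 0, 0, 0], [0, 0, 0, 0, 0], [0, 0, 0, 0, 0]]])

```text
t: 16.23
eef_pos: [540.2, 247.9, -20.3]
tcp_rot: [3.118, -0.014, 1.521]
ft_force: [-0.5, -0.1, 0.6]
opening: 0.996
```

arm_command(deltas=[[[0, 0, 0, 0.05, 0], [0, 0, 0, 0.1, 0], [0, 0, 0, 0.15, 0], [0, 0, 0, 0.2, 0], [0, 0, 0, 0.2, 0], [0, 0, 0, 0.2, 0], [0, 0, 0, 0.2, 0], [0, 0, 0, 0.2, 0], [0, 0, 0, 0.2, 0], [0, 0, 0, 0, 0]]])

```text
t: 17.07
eef_pos: [538.6, 247.3, 143.1]
tcp_rot: [3.118, -0.014, 1.521]
ft_force: [0.8, 0.1, 0.3]
opening: 0.999
```

```bash

python3 - <<'E'
from h import *
t=shot("top","top15");s=shot("side","side15");jaws(t)
E
```

```text
[376 233  29   5 107] [390.  235.1] [564.9 -34.7  26. ]
[346 242  15  26 190] [352.9 252. ] [533.9  28.7  26. ]
[389 253   7   8  47] [392.  256.2] [528.5 -38.6  26. ]
[373 277  30   5  77] [387.6 279. ] [489.1 -31.5  26. ]
```

View pics/top15.png

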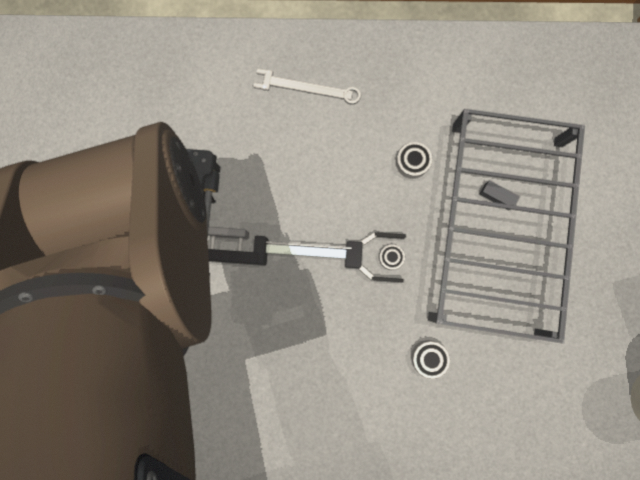

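View pics/side15.png

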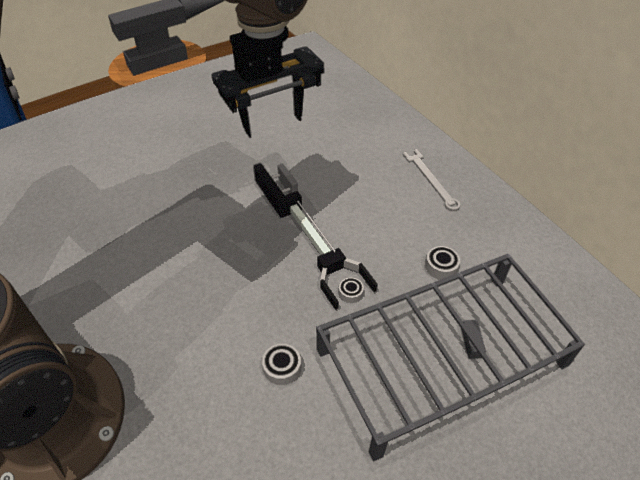

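arm_command(deltas=[[[0, 0, 0, 0, 0], [0, 0, 0, 0, 0], [0, 0, 0, 0, 0]]])

```text
t: 17.42
eef_pos: [536.0, 246.4, 137.8]
tcp_rot: [3.125, -0.011, 1.521]
ft_force: [0.2, -0.1, -0.4]
opening: 1.003
```

```bash
python3 -c "
from h import *
print(env.job_done(), env.state()['t'])"
```

```text
the job is handed in; nothing more can be done
the job is handed in; nothing more can be done
```

I pinched the reacher, slid its open jaws under the riser around the smallest ring part, squeezed, and drew that bearing out through the mouth. Then I let go, raised the gripper clear and handed the job in at about 17.4 s of the 48 s allowed.

**Last checks before handing in:**
- **Bearing:** it lies flat at about (528, -38) mm, roughly 75 mm outside the mouth.
- **Reacher:** it lies flat with its jaws back at the full open spacing, about 76 mm between pad centres.
- **Offcut:** it looks unmoved in the pictures.
- **Gripper:** it is raised clear, and the force readings are close to zero.

**What disagreed:**
- **Height reading:** the reported TCP height did not match the pictures. The finger tips were about 27 mm higher than reported.
- **First grasp:** because of that error it held only the top of the handle, and the reacher slipped out of it. I worked out the offset from the side picture, went down in small steps while watching the force, and gripped again at a reported height of -20 mm. That grip held to the end.
- **Tool tilt:** the tool was tilted by about 1.3 degrees throughout, which I could not correct.

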